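Set the office dimmer to its marked level

ROBOT

A 6-joint arm with a two-finger parallel gripper is mounted at the origin on the work surface. World frame = base frame: x ahead of the robot, y to its left, z up, the work surface at z = 0. Lengths are in m, angles in degrees, forces in N, time in s.
With the tool pointing down it reaches from about 0.4 to 0.825 m from the base axis. Payload 7 kg.
Tool frame: the origin (TCP) lies on the centre line of the jaws, within the pads' length; the fingertips stand 11 mm ahead of it and the grasp point (between the pads) lies 8 mm behind it; z points along the fingers, y is the line along which they close (so a half turn about z gives the same grasp; the last joint's range is limited). The gripper opens to 88 mm and grips with 3 to 60 N. Pads are 19 mm wide; open, the fingers measure 130 mm over their backs; the gripper's body (78 mm by 193 mm) begins 47 mm behind the grasp point.
Start: joints at [-48.753, 20.546, 0.682, 0, -70.136, -16.507], TCP at [0.282, -0.613, 0.238] pointing down, gripper open.
Joint ranges: [-176.03, 176.03], [-82.01, 121.73], [-58.28, 71.71], [-173.87, 95.51], [-174.79, -0.11], [-173.66, 173.66]. Speed limits (degrees/s): [136.94, 136.94, 172.46, 180, 180, 180].

INTERFACE

Orientations are given as [roll, pitch, yaw] about the fixed x, y, z axes, in that order (R = Rz(yaw) Ry(pitch) Rx(roll)).
In Python, from plant import r, capture, camera_model, job gives the robot as it stands.
- The arm moves only by the tool drive_tool, never from a script. Its argument "increments" is a list that holds one entry, the list of rows, each a list of 5 numbers: the gripper's target within -1 to 1 (fully open at 1, half-way at 0, shut at -1), then the shift along the tool's x, y, z scaled (see below), then the turn about the tool's z scaled (see below). In form: [[[gripper, tx, ty, tz, roll], ...]]. A call has 1 to 5 rows; each row is the pose to reach, as a shift and turn from the pose commanded when the call began, along the tool's axes at that moment, turning the shorter way round; what a row does not reach only later rows make up. The controller multiplies each number of a shift by 120 mm and each number of a turn by 360 degrees. A row lasts 1/8 s, in which the tool goes at most 62.5 mm and 10.7 degrees, less where a joint would pass 70% of its speed; a pose out of reach is approached as far as the arm can. A call with a number of a shift or a turn outside -1 to 1 is refused whole. A call with a gripper value outside its range is refused whole. The fingers move at their own pace and stop on an object; "squeeze" is the grip in N (left out, the last holds). Time passes only in rows, so rows that repeat a pose let the fingers close. It gives the time, the measured TCP pose, the force, the opening and the grip force at its end, in the units of the state.
- r.get_state(): the state, without advancing time (a new reading comes with each control period).
- capture(name): name is "scene" or "side" or "wrist"; returns the picture (420x560x3 uint8, red, green, blue); there is no depth.
- camera_model(name): a dict with "camera_matrix" (3x3 intrinsics, pixels), "rvec" (rotation vector, rad) and "tvec" (3), from world to camera coordinates, as OpenCV has them. Camera axes: x right, y down, z forward; pixel columns grow to the right and rows downward; lengths in m; the calibration is good to about 2 mm. A picture is of the moment at which its call begins: read the wrist's pose just before it. camera_model takes no time and is no camera call; for the wrist camera it gives the pose at the moment of the call.
- job.close_job(): hands the job in; it is judged then, once.
The state is a dict: "time_s": time; "joints": joint angles; "qd": joint speeds; "joint_torque": joint torques, N m; "tcp_pos": TCP position; "eef_rot": TCP orientation; "contact_force": force on the tool from outside, world axes, zero at the start; "moment": the same for the moment, N m; "gripper_width": finger opening in m; "gripper_force": force on a finger pad.
Only numpy, scipy, OpenCV 4.12 (cv2) and the standard library are available. Lean on these libraries where they do the work, as an engineer would, in place of code of your own. Each camera call takes 0.05 s, during which the arm holds its last target. There are 200 camera calls.

TASK

Three slide dimmers for the office lights sit side by side on a board on the desk. Slide the one with the broad flat bar grip along its track until the bar stands level with the small dark metal pointer on that same white housing, then let go of it. Leave the pointer and the other two dimmers (round post grip and ball grip) where they are.

Things in the scene. Friction and masses are not known exactly. Their poses are not given: they have to be found in the camera images.
- fader_bar: Black bar grip to set: 44 mm across the track (its x), 16 mm along it (y), 45 mm tall (z up). Origin: centre of its underside, on the top of its white housing (80 x 205 mm, 30 mm above the desk). Slides only along its y, 150 mm travel, about 1.5 N friction, stays where left; starts on the -y side of its pointer. Free at both y sides to pinch the 16 mm. Tracks 88 mm apart, parallel, in any order.
- bar_mark (a point): Top centre of the dark steel pointer marking the bar grip's wanted level: block 24 mm (x) by 8 mm (y), 7 mm tall, on the same housing's top, 37 mm to the +x side of the grip's line of travel. y axis along the track: the bar is level with it when the grip's centre has the same y. A push of about 5 N along y would shift it: leave it alone.
- fader_round: The grip of another dimmer, a plain round black post 24 mm in diameter and 42 mm tall. Origin: centre of the grip's underside, on the housing's upper face; y axis along its track. A bystander with its own pointer; belongs to a dimmer of the same housing.
- fader_ball: The grip of another dimmer, a black ball 24 mm in diameter on a thin stem, 48 mm tall in all. Origin: centre of the grip's underside, on the housing's upper face; y axis along its track. A bystander with its own pointer; belongs to a dimmer of the same housing.

How it is judged:
By the outcome, as a careful person would: the job done as asked, in the order asked, and still so for the second after the job is handed in, with the robot touching nothing.
It also fails if it takes over 29 s, if anything falls off the work surface, if the arm or the gripper's body presses on something with over 40 N, if the wrist force passes 120 N, or if a joint passes its speed limit or range.

## Working session

There is one attempt and no reset: what is moved stays moved. The work goes in short steps, Python scripts to look and compute and a tool call to move; the robot and the scene stay as the last step left them, time stands still between calls to the robot, and variables do not carry over. Pictures are saved under pics/ and viewed, at most 10 in all, crops included, and the job is handed in when it is done.

Besides the shell and the picture viewer there is one more tool, called after "Call:" as a command line: name --argument value ..., lists and objects as JSON in quotes. drive_tool: Moves the arm, as the interface text tells. Its arguments: {"type":"object","properties":{"increments":{"type":"array"},"squeeze":{"type":"number"}},"required":["increments"]}

```bash
mkdir -p pics; cat > h.py <<'E'
import numpy as np, cv2
from plant import r, capture, camera_model, job
def save(n,f):
    m=camera_model(n); im=capture(n); cv2.imwrite(f'pics/{f}.png',im[:,:,::-1]); np.savez(f'pics/{f}.npz',**{k:np.array(m[k],float) for k in('camera_matrix','rvec','tvec')}); return im
def ray(f,uv,z):
    m=np.load(f'pics/{f}.npz'); R=cv2.Rodrigues(m['rvec'])[0]; t=m['tvec'].ravel()
    c=-R.T@t; d=R.T@np.linalg.inv(m['camera_matrix'])@np.array([uv[0],uv[1],1.]); return c+d*(z-c[2])/d[2]
def proj(f,P):
    m=np.load(f'pics/{f}.npz'); return cv2.projectPoints(np.array(P,float).reshape(-1,1,3),m['rvec'],m['tvec'],m['camera_matrix'],None)[0].reshape(-1,2)
E
python3 - <<'E'
from h import *
s=r.get_state(); print(s['tcp_pos'],s['eef_rot'],s['gripper_width'])
a=save('scene','s0'); b=save('side','d0')
c=save('wrist','w0')
E
```

```text
[ 0.28226955 -0.61263542  0.23660534] [ 1.79903762e+02 -9.24560538e-03 -1.55268508e+02] 0.08780157136926808
```

View pics/s0.png

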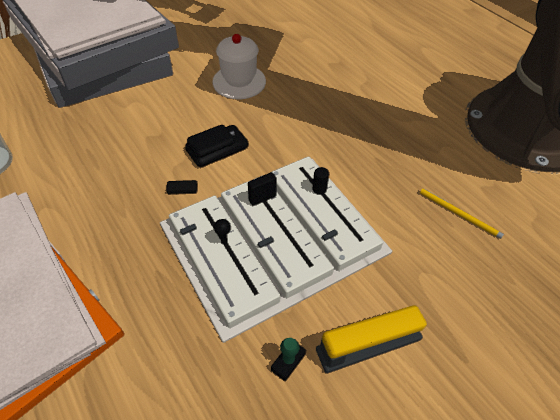

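View pics/d0.png

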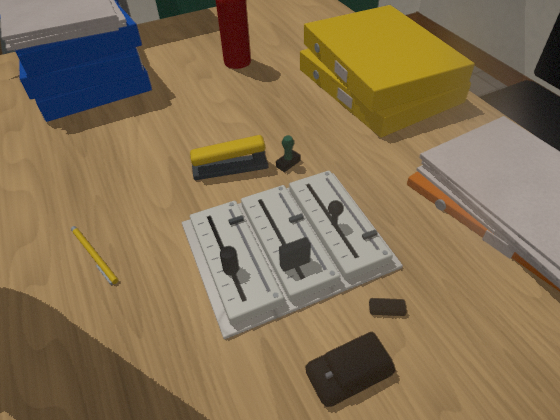

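The middle dimmer carries the bar: its grip is near (262,190) in the scene view and its pointer near (265,242). In the side view the bar is at (294,254) and the pointer at (296,218).

```bash
python3 - <<'E'
from h import *
for f,pts in (('s0',{'mark':(265,241),'slotend':(311,265),'bar top':(262,182)}),('d0',{'mark':(296,216),'slotend':(258,200),'bartop':(294,243)})):
    for k,p in pts.items(): print(f,k,ray(f,p,{'mark':.037,'slotend':.03}.get(k,.075)).round(4))
s=r.get_state()
# track direction from the slot's dark mask (long thin dark contours), scene view
im=cv2.imread('pics/s0.png')
def line(f,a,b): 
    A,B=ray(f,a,.03),ray(f,b,.03); d=B-A; print(f,np.degrees(np.arctan2(d[1],d[0])))
line('s0',(272,208),(311,265)); line('s0',(212,220),(256,294)); line('d0',(308,185),(355,256))
line('d0',(209,218),(243,300))
E
```

```text
s0 mark [ 0.5794 -0.0372  0.037 ]
s0 slotend [0.5448 0.0289 0.03  ]
s0 bar top [ 0.5393 -0.107   0.075 ]
d0 mark [ 0.5793 -0.0336  0.037 ]
d0 slotend [0.5433 0.0326 0.03  ]
d0 bartop [ 0.5376 -0.1058  0.075 ]
s0 84.80590981366332
s0 85.61914195144796
d0 -94.06765111831889
d0 -93.95521730524995
```

Call:
drive_tool --increments '[[[1,-0.4,0.32,0,0],[1,-0.8,0.63,0,0],[1,-1,0.79,0,0],[1,-1,0.79,0,0]]]'

```text
time_s: 0.65
tcp_pos: [0.3527, -0.4749, 0.2379]
eef_rot: [-180.0, 0.0, -155.1]
contact_force: [0.7, -0.7, 0.2]
gripper_width: 0.0876
gripper_force: 0.0
```

Call:
drive_tool --increments '[[[1,-0.4,0.32,0,0],[1,-0.8,0.63,0,0],[1,-1,0.79,0,0],[1,-1,0.79,0,0]]]'

```text
time_s: 1.15
tcp_pos: [0.4218, -0.3394, 0.2376]
eef_rot: [-180.0, 0.0, -155.1]
contact_force: [0.1, -0.3, 0.1]
gripper_width: 0.0876
gripper_force: 0.0
```

Call:
drive_tool --increments '[[[1,-0.4,0.32,0,0],[1,-0.8,0.63,0,0],[1,-1,0.79,0,0],[1,-1,0.79,0,0]]]'

```text
time_s: 1.65
tcp_pos: [0.4911, -0.2036, 0.2373]
eef_rot: [180.0, -0.0, -155.2]
contact_force: [1.0, -0.2, 0.1]
gripper_width: 0.0878
gripper_force: 0.0
```

Call:
drive_tool --increments '[[[1,-0.35,0.28,0,0.027],[1,-0.7,0.57,0,0.054],[1,-0.7,0.57,0,0.0806],[1,-0.7,0.57,0,0.0806],[1,-0.7,0.57,0,0.0806]]]'

```text
time_s: 2.28
tcp_pos: [0.5377, -0.1082, 0.2374]
eef_rot: [-180.0, -0.0, 175.8]
contact_force: [0.1, 0.1, -0.6]
gripper_width: 0.0874
gripper_force: 0.0
```

```bash
python3 - <<'E'
from h import *
save('wrist','w1')
s=r.get_state(); print(s['time_s'],s['tcp_pos'],s['eef_rot'])
E
```

```text
2.325 [ 0.53772364 -0.10805512  0.23753444] [-1.79992556e+02 -1.06492111e-02  1.75800159e+02]
```

View pics/w1.png

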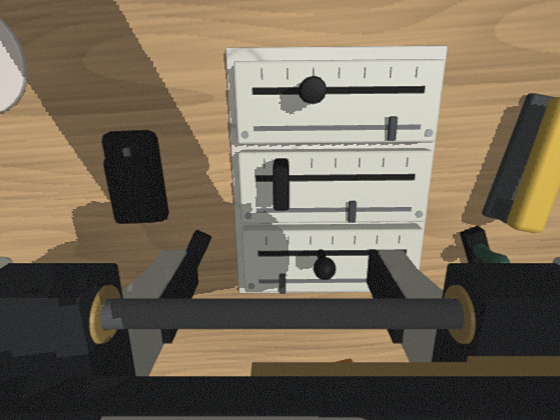

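The wrist view shows the bar near (281,185) and its pointer near (352,211) on the middle housing. Next I get exact positions from dark masks.

```bash
cat > m.py <<'E'
from h import *
def measure(f,win_bar,win_mark,th=(40,100)):
    g=cv2.imread(f'pics/{f}.png',0); out=[]
    for w,t in ((win_bar,th[0]),(win_mark,th[1])):
        x0,x1,y0,y1=w; m=(g[y0:y1,x0:x1]<t).astype(np.uint8)
        m=cv2.morphologyEx(m,cv2.MORPH_OPEN,np.ones((5,5)))
        c=max(cv2.findContours(m,0,2)[0],key=cv2.contourArea); out.append((cv2.boundingRect(c),np.array(cv2.minAreaRect(c)[0])+[x0,y0],(x0,y0)))
    return out
E
python3 - <<'E'
from m import *
o=measure('w1',(262,305,150,218),(335,368,195,226)); print(o)
b,m=o[0][1],o[1][1]
print('mark',ray('w1',m,.037)); 
(x,y,w,h),_,(x0,y0)=o[0]
for v in (y0+y+8,y0+y+h/2): print('barL',ray('w1',(x0+x,v),.075),'barR',ray('w1',(x0+x+w,v),.075))
A,B=ray('w1',(255,178),.03),ray('w1',(414,177),.03); d=B-A; print(np.degrees(np.arctan2(d[1],d[0])))
for a,b2 in(((233,152),(434,151)),((240,226),(428,222))):
    A,B=ray('w1',a,.03),ray('w1',b2,.03); d=B-A; print(np.degrees(np.arctan2(d[1],d[0])))
print(proj('w1',[[.5377,-.108,.075],[.538,-.106,.03]]))
im=cv2.imread('pics/w1.png')[140:235,230:440]; cv2.imwrite('pics/w1c.png',cv2.resize(im,None,fx=3.6,fy=3.6,interpolation=cv2.INTER_CUBIC))
E
```

```text
[((11, 9, 15, 14), array([280. , 165.5]), (262, 150)), ((11, 6, 10, 21), array([350.5, 211. ]), (335, 195))]
mark [ 0.57729612 -0.03745121  0.037     ]
barL [ 0.51576472 -0.11514806  0.075     ] barR [ 0.51677019 -0.10138738  0.075     ]
barL [ 0.51483597 -0.11507259  0.075     ] barR [ 0.51584054 -0.10132448  0.075     ]
86.19040231843334
86.10525750866081
87.12876790862032
[[282.47900469 189.42980774]
 [284.32475672 178.47385745]]
```

View pics/w1c.png

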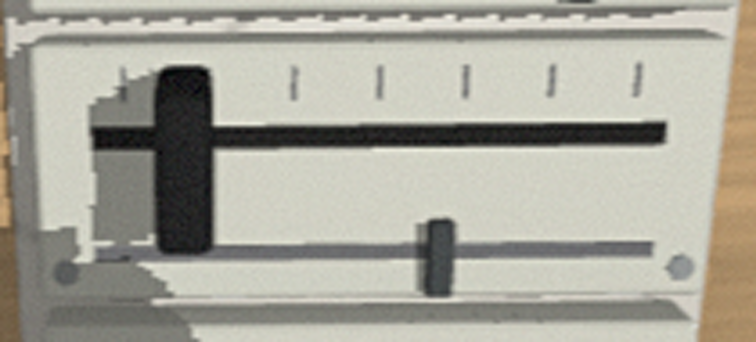

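The crop puts the bar at x 273–289, y 158–211, centred at (281,185). The pointer's steel body spans x 348.6–356.4, with its shadow just to the left, so I exclude that.

```bash
python3 - <<'E'
from h import *
b=ray('w1',(281.1,184.5),.075); m=ray('w1',(352.7,211),.037); a=np.radians(86); y=np.array([np.cos(a),np.sin(a)])
print(b,m,'along',(m-b)[:2]@y,'across',(m-b)[:2]@[y[1],-y[0]])
for f,B,M in(('s0',(262,182),(265,241)),('d0',(294,243),(296,216))):
    b=ray(f,B,.075);m=ray(f,M,.037);print((m-b)[:2]@y,(m-b)[:2]@[y[1],-y[0]])
print(r.get_state()['tcp_pos'])
E
```

```text
[ 0.53284856 -0.1089399   0.075     ] [ 0.57746853 -0.03509046  0.037     ] along 0.07678208519971386 across 0.03935980573194627
0.07236400214602566 0.03511329201112202
0.07487388252987333 0.03652716836952937
[ 0.53772364 -0.10805512  0.23753444]
```

Call:
drive_tool --increments '[[[1,0.02,0,0.4,0],[1,0.02,0,0.8,0],[1,0.02,0,1,0],[1,0.02,0,1,0]]]'

```text
time_s: 2.82
tcp_pos: [0.5342, -0.1075, 0.116]
eef_rot: [-180.0, -0.2, 175.7]
contact_force: [-0.5, -0.9, 0.5]
gripper_width: 0.0877
gripper_force: 0.0
```

Call:
drive_tool --increments '[[[1,0,0,0.2,0],[1,0,0,0.4,0],[1,0,0,0.56,0],[1,0,0,0.56,0]]]'

```text
time_s: 3.32
tcp_pos: [0.5357, -0.1071, 0.0506]
eef_rot: [-180.0, -0.0, 175.8]
contact_force: [0.2, 0.4, -0.3]
gripper_width: 0.0877
gripper_force: 0.0
```

Call:
drive_tool --increments '[[[-0.5,0,0,0,0],[-0.7,0,0,0,0],[-1,0,0,0,0],[-1,0,0,0,0],[-1,0,0,0,0]]]' --squeeze 10

```text
time_s: 3.95
tcp_pos: [0.5357, -0.1066, 0.0505]
eef_rot: [180.0, 0.0, 175.7]
contact_force: [0.2, -0.2, 0.5]
gripper_width: 0.0435
gripper_force: 0.0
```

Call:
drive_tool --increments '[[[-1,0,0,0,0],[-1,0,0,0,0],[-1,0,0,0,0],[-1,0,0,0,0],[-1,0,0,0,0]]]'

```text
time_s: 4.58
tcp_pos: [0.5356, -0.1067, 0.0503]
eef_rot: [-180.0, -0.0, 175.7]
contact_force: [0.3, -1.6, -0.6]
gripper_width: 0.0161
gripper_force: 10.0
```

Call:
drive_tool --increments '[[[-1,0,0.15,0,0],[-1,0,0.3,0,0],[-1,0,0.45,0,0],[-1,0,0.6,0,0],[-1,0,0.6,0,0]]]'

```text
time_s: 5.2
tcp_pos: [0.5404, -0.0328, 0.0503]
eef_rot: [180.0, -0.1, 175.8]
contact_force: [-5.7, 2.5, 4.8]
gripper_width: 0.0159
gripper_force: 10.0
```

```bash
python3 - <<'E'
from h import *
for n,f in(('scene','s1'),('side','d1'),('wrist','w2')): save(n,f)
s=r.get_state(); print(s['tcp_pos'],s['eef_rot'],s['contact_force'])
c=[]
for f in('s1','d1'):
    u,v=proj(f,[.56,-.035,.05])[0].astype(int); c.append(cv2.resize(cv2.imread(f'pics/{f}.png')[v-50:v+50,u-65:u+65],None,fx=3,fy=3,interpolation=2)); print(u,v)
c.append(cv2.imread('pics/w2.png')[:300,85:475])
cv2.imwrite('pics/c1.png',np.vstack([np.hstack(c[:2]),np.hstack([c[2],c[2]*0])]))
E
```

```text
[ 0.54032734 -0.03340339  0.05026752] [ 1.79984497e+02 -7.18840632e-02  1.75773027e+02] [-5.57704308  2.71268443  5.18746663]
277 230
285 215
```

View pics/c1.png

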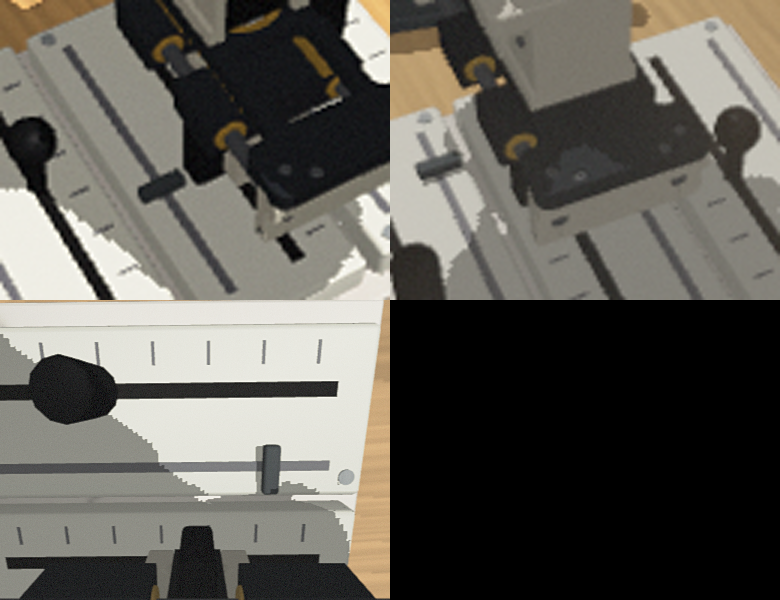

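The bar has moved and the pointer is undisturbed, but the gripper hides the bar. I will open, rise and measure from above.

Call:
drive_tool --increments '[[[1,0,0,0,0],[1,0,0,0,0],[1,0,0,0,0],[1,0,0,0,0],[1,0,0,0,0]]]'

```text
time_s: 5.98
tcp_pos: [0.5411, -0.0349, 0.0503]
eef_rot: [180.0, 0.0, 175.7]
contact_force: [-0.1, -0.2, -0.3]
gripper_width: 0.0602
gripper_force: 0.0
```

Call:
drive_tool --increments '[[[1,0,0,0,0],[1,0,0,-0.3,0],[1,0,0,-0.6,0],[1,0,0,-1,0],[1,0,0,-1,0]]]'

```text
time_s: 6.6
tcp_pos: [0.5434, -0.0345, 0.1744]
eef_rot: [179.9, 0.4, 175.7]
contact_force: [0.2, 0.5, -0.5]
gripper_width: 0.0876
gripper_force: 0.0
```

Call:
drive_tool --increments '[[[1,0,0,-0.3,0],[1,0,0,-0.5,0],[1,0,0,-0.5,0],[1,0,0,-0.5,0]]]'

```text
time_s: 7.1
tcp_pos: [0.5405, -0.0348, 0.2293]
eef_rot: [180.0, -0.1, 175.7]
contact_force: [-0.4, -0.1, 0.4]
gripper_width: 0.0874
gripper_force: 0.0
```

```bash
python3 - <<'E'
from h import *
for n,f in(('wrist','w3'),('scene','s3'),('side','d3')): save(n,f)
print(r.get_state()['tcp_pos'])
u,v=proj('w3',[.555,-.034,.05])[0].astype(int); print(u,v)
cv2.imwrite('pics/w3c.png',cv2.resize(cv2.imread('pics/w3.png')[v-50:v+50,u-65:u+65],None,fx=6,fy=6,interpolation=2))
E
```

```text
[ 0.54051537 -0.03492996  0.22923434]
284 199
```

View pics/w3c.png

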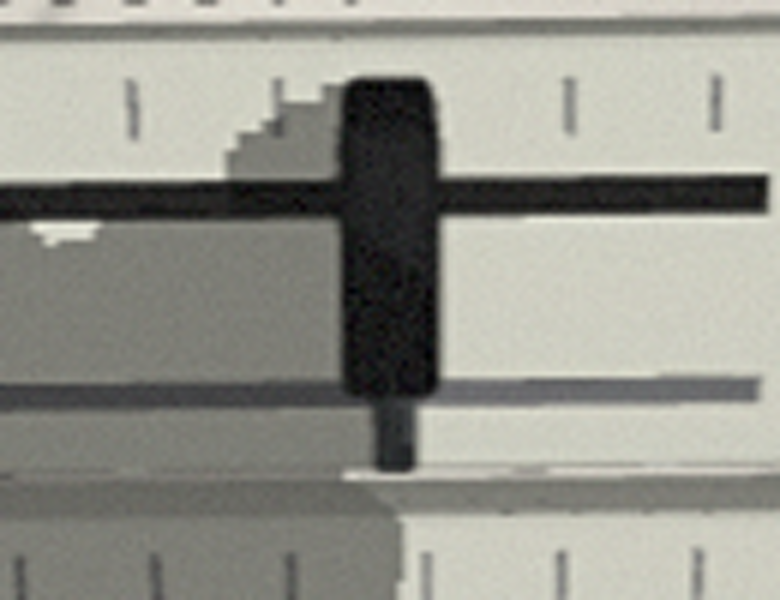

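In the close view the bar is centred at x 390 (342–438) and the pointer at about 395.5 (376–415), nearly level.

```bash
python3 - <<'E'
from h import *
b=ray('w3',(219+390/6,149+235/6),.075); m=ray('w3',(219+395.5/6,149+435/6),.037)
A=ray('w3',(219,149+202/6),.03);B=ray('w3',(219+765/6,149+194/6),.03); d=(B-A)[:2]; print(np.degrees(np.arctan2(d[1],d[0])))
for a in(85.5,86,86.5):
    t=np.radians(a); y=np.array([np.cos(t),np.sin(t)]); print(a,(m-b)[:2]@y,(m-b)[:2]@[y[1],-y[0]])
print(b,m)
t=[]
for f in('s3','d3'):
    u,v=proj(f,[.555,-.034,.05])[0].astype(int); print(f,u,v); t.append(cv2.resize(cv2.imread(f'pics/{f}.png')[v-40:v+40,u-33:u+33],None,fx=6,fy=6,interpolation=2))
cv2.imwrite('pics/c3.png',np.hstack(t))
E
```

```text
86.30197975209406
85.5 0.001420748511187841 0.04669930153247391
86 0.001013171300865544 0.04670992157848335
86.5 0.0006055169336260449 0.046716984483119776
[ 0.53698316 -0.03303705  0.075     ] [ 0.58364997 -0.03528467  0.037     ]
s3 280 229
d3 282 216
```

View pics/c3.png

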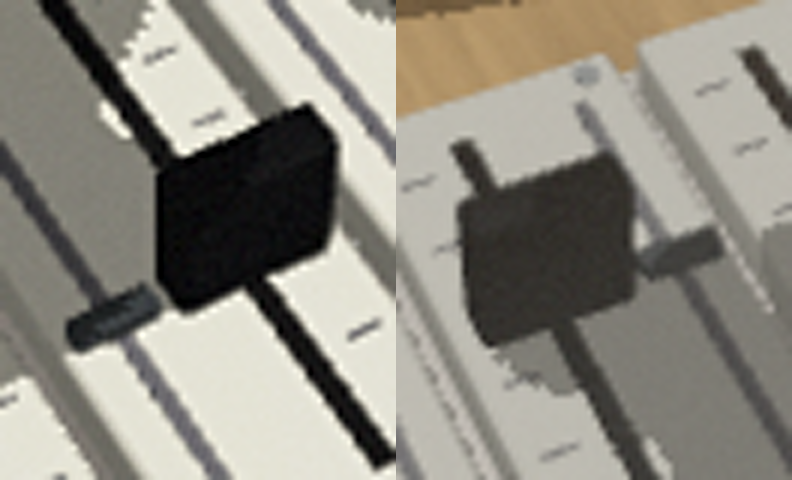

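```bash
python3 - <<'E'
from h import *
t=np.radians(86.1); y=np.array([np.cos(t),np.sin(t)])
def q(f,o,p): return ray(f,(o[0]+p[0]/6-.4,o[1]+p[1]/6-.4),.03)[:2]@y
o=(280-33,229-40)
bar=[q('s3',o,p) for p in((190,312),(325,250))]; mk=[q('s3',o,p) for p in((75,352),(160,312))]
print('s3',bar,mk,np.mean(mk)-.004-(np.mean(bar)-.008))
o=(282-33,216-40)
bar=[q('d3',o,p) for p in((94,346),(236,298))]; mk=[q('d3',o,p) for p in((252,280),(326,252))]
print('d3',bar,mk,np.mean(mk)+.004-(np.mean(bar)+.008))
E
```

```text
s3 [np.float64(0.00696974096605863), np.float64(0.007265828325858534)] [np.float64(0.0034731035395881528), np.float64(0.003369371337002865)] 0.00030345279233692703
d3 [np.float64(-0.0008234449561298995), np.float64(-0.0010087459052619588)] [np.float64(0.00294219600478884), np.float64(0.003828228782790863)] 0.00030130782448578065
```

Three views agree that the bar is within about 0.3–1 mm of level with its pointer. It is released, and the arm is clear.

```bash
python3 -c "
from h import *
print(job.close_job())"
```

```text
the job is handed in; nothing more can be done
None
```

I slid the bar-grip dimmer level with its pointer, to within about 1 mm by three camera views, then let go and handed the job in; the pointer and the other two dimmers were not touched.

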